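Proof-pull a newly glued drawer handle with a spring balance

ROBOT

A 6-joint arm with a two-finger parallel gripper is mounted at the origin on a cart in front of the work surface, level with it; the furniture and walls round the work are solid. World frame = base frame: x ahead of the robot, y to its left, z up, the work surface at z = 0. Lengths are in m, angles in degrees, forces in N, time in s.
With the tool pointing down it reaches from about 0.375 to 0.75 m from the base axis. Payload 9 kg.
Tool frame: the origin (TCP) lies at the very end of the fingers, on their centre line; the grasp point (between the pads) lies 19 mm behind it; z points along the fingers, y is the line along which they close (so a half turn about z gives the same grasp; the last joint's range is limited). The gripper opens to 85 mm and grips with 20 to 120 N. Pads are 22 mm wide; open, the fingers measure 114 mm over their backs; the gripper's body (76 mm by 85 mm) begins 54 mm behind the grasp point. The pads swing forward as they close: fully open they stand 13 mm farther back than shut.
Start: joints at [-80.827, 5.964, 5.575, 89.605, 0, 77.527], TCP at [0.221, -0.558, 0.21] pointing down, gripper open.
Joint ranges: [-171.21, 171.21], [-48.23, 106.86], [-62.78, 66.21], [-105.2, 120.99], [-86.42, 89.51], [-180, 180]. Speed limits (degrees/s): [127.2, 127.2, 147.25, 180, 180, 180].

INTERFACE

Orientations are given as a 3x3 rotation matrix whose columns are the frame's x, y, z axes.
In Python, from cell import telemetry, optics, robot gives the robot as it stands.
- The arm moves only by the shell command python3 -m pendant 'ROWS' [FORCE]. ROWS is one flat JSON list of numbers that holds 1 to 8 rows one after another, with no inner brackets; each row has 5 numbers: dx, dy, dz in m, then a turn about the tool's z in degrees, then the opening from 0.0 (shut) to 1.0 (fully open); each row is the pose to reach, as a shift and turn from the pose commanded when the command began, along the tool's axes at that moment; what a row does not reach only later rows make up. A row lasts 1/10 s, in which the tool goes at most 0.05 m and 8.59 degrees, less where a joint would pass 70% of its speed; a pose out of reach is approached as far as the arm can. The fingers move at their own pace and stop on an object; FORCE is the grip in N (left out, the last holds). Time passes only in rows, so rows that do not move let the fingers close. It prints the time, the measured TCP pose, the force, the opening and the grip force at its end. Input that does not fit is refused with a message, and nothing moves.
- telemetry.sense(): the state, without advancing time (a new reading comes with each control period).
- optics.grab_frame(name): name is "scene" or "top" or "wrist"; returns a dict with "color" (384x512x3 uint8, red, green, blue), "fx", "fy", "cx", "cy" (pixels), "rvec" (rotation vector, rad) and "tvec" (3), from world to camera coordinates, as OpenCV has them. Camera axes: x right, y down, z forward; pixel columns grow to the right and rows downward; lengths in m; the calibration is good to about 2 mm. The wrist camera is an equidistant fisheye: a pixel r from the principal point sees the ray r / f radians off the axis. A picture is of the moment at which its call begins. There is no depth.
- robot.close_job(): hands the job in; it is judged then, once.
The state is a dict: "clock": time; "joints": joint angles; "qvel": joint speeds; "effort": joint torques, N m; "ee_pos": TCP position; "eef_rot": TCP orientation; "force": force on the tool from outside, world axes, zero at the start; "moment": the same for the moment, N m; "finger_gap": opening from 0.0 (shut) to 1.0 (fully open); "finger_force": force on a finger pad.
Only numpy, scipy, OpenCV 4.12 (cv2) and the standard library are available. Lean on these libraries where they do the work, as an engineer would, in place of code of your own. Each camera call takes 0.05 s, during which the arm holds its last target. There are 200 camera calls.

TASK

Prove that the newly glued handle on the small drawer front in the vise holds: take the spring balance from its black mat, hook it over the middle of the handle and pull straight out and level until the red pointer stands in the green band, keep it there for a good two seconds, and never let it run past the green. Then ease off, unhook the balance and lay it back the right way up, lengthwise on the middle of its mat, with its yellow drag marker left in the green as the record. Do not disturb the clamp or the ratchet.

Things in the scene. Friction and masses are not known exactly. Their poses are not given: they have to be found in the camera images.
- vise: Blue machine vise bolted down, gripping a wooden drawer front upright (170 wide, 18 thick, 26 to 172 above the bench). Origin: bench level under the middle of the front's handle side. That face looks along -x (straight out); y along the handle, z up. Under the handle: jaw 100 wide to x -44, 57 high; then screw and tommy bar to x -185, y +-44, under 52 high. Ears 150 wide. Cannot move.
- handle_mid (a point): Middle of the glued aluminium handle: a round bar 10 thick lying along the vise's y (96 between its two feet), its axis 34 out from the drawer front's face (29 of free space behind the bar) and 115 above the bench. Axes as the vise's.
- glued_handle (a joint): How far the glued handle has come off the drawer front, m: 0 as glued. The glue holds up to about 24 N; beyond, the handle slides off along the vise's -x and stays off.
- pull_balance: Hand spring balance on the mat, 174 long with hook, 42 wide, 38 high (45 with the pointer), about 0.28 kg. Origin: middle of its flat underside; +x along its axis to the hook, +z up (scale on top). Orange end flange x -86 to -78; black grip; aluminium housing x -32 to 48; then rod and hook. Pull axis 20 above the underside. Scale zero at x -21, green 33 to 45 mm on from it, then red.
- balance_grip (a point): Middle of the balance's black grip, 55 behind its origin and 19 above its underside: 46 long (x), 28 wide (y), 36 high; to be taken here from above, fingers closing along the balance's y. Axes as the balance's.
- balance_rod (a joint): How far the rod with hook and red pointer is drawn out of the housing, m: 0 at rest, 0.060 at the stop. Spring 300 N/m: green band 0.033 to 0.045 (10 to 13.5 N), red beyond. It goes back to 0 by itself.
- drag_marker (a joint): Yellow marker in the scale's slot, pushed on by the red pointer and left by friction at the greatest pull, m, on the same scale (within about 1 mm). It starts at an earlier test's low reading, 0 to 0.012.
- hook_throat (a point): Where the bar's axis should lie in the hook: on the pull axis, 74 ahead of the balance's origin (rod at rest), moving with the rod. The hook of 5 mm rod opens downward and is lowered over the bar: crown underside 10 above this point, front leg's inner side 8 ahead, its tip 17 below and 15 ahead, rear leg 16 behind. Pulled, the bar bears on the front leg, its axis 3 ahead of this point.
- rest_mat: Black rubber mat 250 x 110 x 3 fixed on the bench. Origin: centre of its underside; x along its length, the balance lies along it. It cannot move.
- c_clamp: Dark green C-clamp 125 x 122 x 18 lying loose on the bench, left of the vise. Origin: centre of its underside.
- ratchet: Bright ratchet wrench 195 long, 28 wide, 22 high, lying loose at the right end of the bench. Origin: centre of its underside.

How it is judged:
By the outcome, as a careful person would: the job done as asked, in the order asked, and still so for the second after the job is handed in, with the robot touching nothing.
It also fails if it takes over 56 s, if anything falls off the work surface, if the arm or the gripper's body presses on something with over 40 N, if the wrist force passes 120 N, or if a joint passes its speed limit or range.

## Working session

There is one attempt and no reset: what is moved stays moved. The work goes in short steps, Python scripts to look and compute and a shell command to move; the robot and the scene stay as the last step left them, time stands still between calls to the robot, and variables do not carry over. Pictures are saved under pics/ and viewed, at most 10 in all, crops included, and the job is handed in when it is done.

```bash
ls; mkdir -p pics
python3 - <<'E'
from cell import telemetry, optics, robot
import cv2,numpy as np
s=telemetry.sense();print(s)
for n in("scene","top"):
    f=optics.grab_frame(n);cv2.imwrite(f"pics/{n}0.png",cv2.resize(f["color"][...,::-1],(800,600),interpolation=cv2.INTER_CUBIC))
    np.savez(f"{n}0.npz",**f)
    print(n,f["fx"],f["fy"],f["cx"],f["cy"],f["rvec"],f["tvec"])
E
```

```text
pics
{'clock': 0.0, 'joints': array([-8.08274798e+01,  5.99860712e+00,  5.52642925e+00,  8.96032327e+01,
        1.13123176e-04,  7.75268339e+01]), 'qvel': array([-0.04351829,  0.05613881, -0.00129751,  0.02985387, -0.07041155,
       -0.07021169]), 'effort': array([ 2.24972041e-04, -5.56927621e+01,  5.03651977e+01,  1.68056163e-02,
       -3.64516691e-04,  2.21015483e-06]), 'ee_pos': array([ 0.22127246, -0.5573279 ,  0.2089164 ]), 'eef_rot': array([[ 9.29482687e-01,  3.68865682e-01, -2.07857367e-04],
       [ 3.68865630e-01, -9.29481822e-01,  1.29964737e-03],
       [ 2.86195671e-04, -1.28467117e-03, -9.99999134e-01]]), 'force': array([ 0.46394971, -0.64919702, -0.22739977]), 'moment': array([0.01842667, 0.00587349, 0.01423032]), 'finger_force': 0.0, 'finger_gap': 1.0008783996777058}
scene 462.108254158434 462.108254158434 248.09929645612962 199.5525918813318 [ 1.8406118  -1.05745584  0.66725365] [-0.19813167  0.33381392  1.21435318]
top 438.7084368757492 438.7084368757492 251.92310469065336 179.5248956026534 [ 1.98973109 -1.94397287  0.43495505] [0.03029773 0.50479106 1.42735084]
```

View pics/scene0.png

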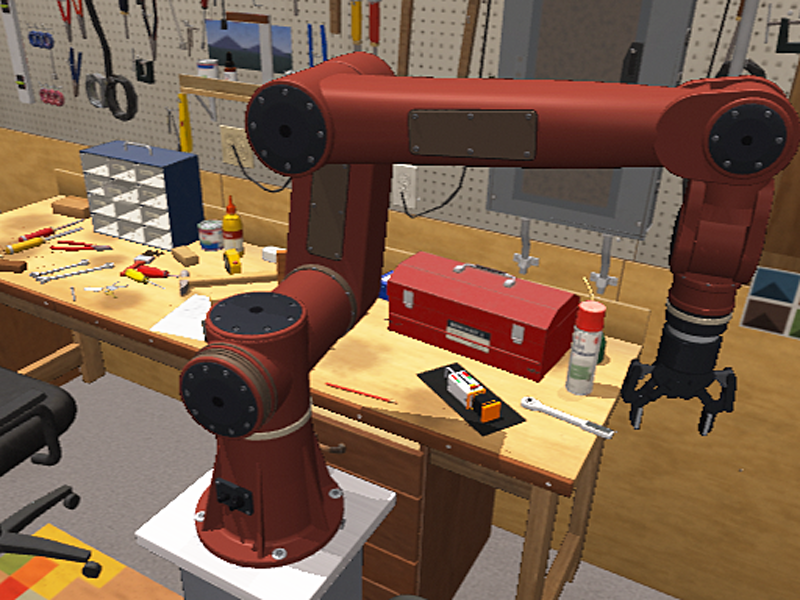

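View pics/top0.png

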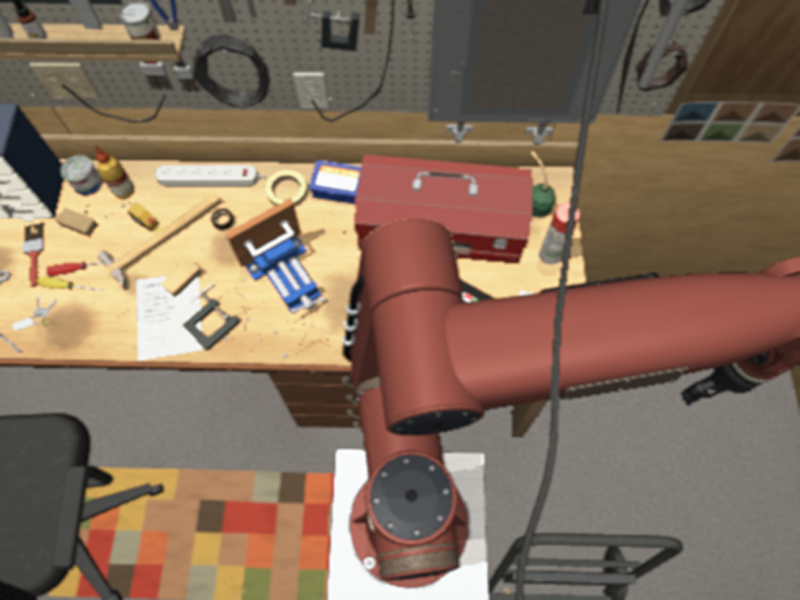

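The scene view shows the balance on its mat at about (470,398), with the hook end pointing away from the camera and the ratchet at (565,415). The top view shows the vise with its handle at (270,240) and the clamp at (212,322). I'll zoom in on both.

Run:
```python
import cv2,numpy as np
a=np.load("scene0.npz")["color"][225:285,262:342,::-1];b=np.load("top0.npz")["color"][120:210,140:215,::-1]
A=cv2.resize(a,None,fx=5,fy=5,interpolation=cv2.INTER_CUBIC);B=cv2.resize(b,None,fx=5,fy=5,interpolation=cv2.INTER_CUBIC)
o=np.zeros((450,790,3),np.uint8);o[:300,:400]=A;o[:450,410:785]=B
cv2.imwrite("pics/crop1.png",o)
```

```text
(no output)
```

View pics/crop1.png

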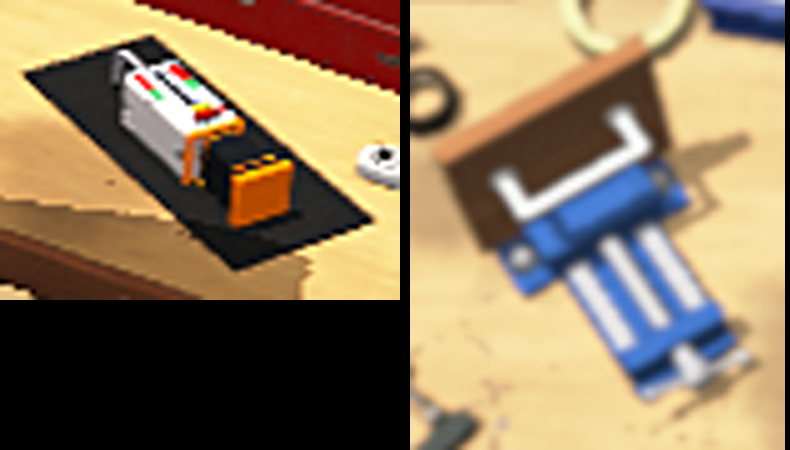

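The left crop shows mat corners at (23,73), (153,36), (374,218) and (236,270), and the flange's bottom edge from (230,227) to (292,206). In the right crop the handle bar runs from (524,213) to (644,149), with the front's top edge above it.

```bash
cat > h.py <<'E'
import cv2,numpy as np
from scipy.optimize import least_squares
from scipy.spatial.transform import Rotation as Ro
def ray(f,uv,z):
    K=np.array([[f["fx"],0,f["cx"]],[0,f["fy"],f["cy"]],[0,0,1]]);R=Ro.from_rotvec(np.ravel(f["rvec"])).as_matrix();t=np.ravel(f["tvec"])
    o=-R.T@t;d=(R.T@np.linalg.solve(K,np.c_[np.atleast_2d(uv),np.ones(len(np.atleast_2d(uv)))].T)).T
    return o+d*((np.asarray(z)-o[2])/d[:,2])[:,None]
def fit(P,L):
    # planar pose (x,y,yaw deg) taking local L(n,2) to P(n,2)
    r=least_squares(lambda q:(L@np.array([[np.cos(q[2]),np.sin(q[2])],[-np.sin(q[2]),np.cos(q[2])]])+q[:2]-P).ravel(),[*P.mean(0),np.arctan2(*(P[1]-P[0])[::-1])-np.arctan2(*(L[1]-L[0])[::-1])])
    return r.x[:2],np.degrees(r.x[2]),np.abs(r.fun).max()
E
python3 - <<'E'
from h import *
s=np.load("scene0.npz");t=np.load("top0.npz")
S=lambda p:np.array(p)/5+[262-.4,225-.4]
T=lambda p:(np.array(p)-[410,0])/5+[140-.4,120-.4]
m=ray(s,S([(23,73),(153,36),(374,218),(236,270)]),[.003]*4)[:,:2]
print(m,[np.linalg.norm(m[i]-m[i-1]) for i in range(4)])
print("mat",fit(m,np.array([[.125,.055],[.125,-.055],[-.125,-.055],[-.125,.055]])))
# flange bottom, flange top corners, housing front left bottom
b=ray(s,S([(230,227),(292,206),(122,128)]),[.003]*3)[:,:2]
print(b,np.linalg.norm(b[0]-b[1]));print("bal",fit(b,np.array([[-.086,.021],[-.086,-.021],[.048,.021]])))
h=ray(t,T([(524,213),(644,149)]),[.115]*2);print(h,np.linalg.norm(h[0]-h[1]),h.mean(0))
d=ray(t,T([(439,162),(652,63)]),[.172]*2);print(d,np.linalg.norm(d[0]-d[1]),d.mean(0))
for p in (h,d): v=p[1]-p[0];print("yaw of vise x-axis",np.degrees(np.arctan2(v[1],v[0]))+90)
E
```

```text
[[ 0.50208799 -0.01554574]
 [ 0.59372763 -0.07206582]
 [ 0.46746609 -0.2827499 ]
 [ 0.37277899 -0.22881604]] [np.float64(0.24940938037836918), np.float64(0.10766774280672017), np.float64(0.2456211659126269), np.float64(0.10897021584023316)]
mat (array([ 0.48401517, -0.14979437]), np.float64(58.98569248725525), np.float64(0.0025131753380801536))
[[ 0.41144871 -0.20848662]
 [ 0.45257016 -0.23352992]
 [ 0.47631196 -0.10327795]] 0.04814707082845131
bal (array([ 0.47332294, -0.14931865]), np.float64(60.32363777629374), np.float64(0.006060526745186506))
[[0.56643681 0.36537873 0.115     ]
 [0.62090446 0.28379333 0.115     ]] 0.09809639207747907 [0.59367063 0.32458603 0.115     ]
[[0.57536856 0.41491113 0.172     ]
 [0.65903858 0.27333373 0.172     ]] 0.16445313290511482 [0.61720357 0.34412243 0.172     ]
yaw of vise x-axis 33.72767334230045
yaw of vise x-axis 30.58242009417556
```

```bash
python3 -m pendant '[0.05, -0.035, 0, -8, 1, 0.1, -0.07, 0, -16, 1, 0.14, -0.105, 0, -24, 1, 0.18, -0.135, 0, -32, 1, 0.22, -0.165, 0, -40, 1, 0.26, -0.195, 0, -48, 1, 0.3, -0.225, 0, -56, 1, 0.342, -0.252, 0, -64, 1]' 60
python3 - <<'E'
from cell import telemetry
print(telemetry.sense()["joints"])
E
```

```text
clock: 0.9
ee_pos: [0.4327, -0.216, 0.2096]
eef_rot: [[0.07, 0.998, 0.0], [0.998, -0.07, -0.0], [-0.0, 0.0, -1.0]]
force: [0.6, -1.2, -0.3]
finger_gap: 1.0
finger_force: 0.0
[-4.20683735e+01 -1.44652208e+01 -1.39416934e+01  9.05103712e+01
 -1.85741185e-03  5.19739437e+01]
```

```bash
python3 -m pendant '[0, 0, 0, -8.5, 1, 0, 0, 0, -17, 1, 0, 0, 0, -25.5, 1, 0, 0, 0, -34, 1, 0, 0, 0, -42.5, 1, 0, 0, 0, -51, 1, 0, 0, 0, -59.5, 1, 0, 0, 0, -68, 1]'
python3 -m pendant '[0, 0, 0, -8.5, 1, 0, 0, 0, -17, 1, 0, 0, 0, -25.5, 1, 0, 0, 0, -34, 1, 0, 0, 0, -42.5, 1, 0, 0, 0, -51, 1, 0, 0, 0, -59.5, 1, 0, 0, 0, -68, 1]'
python3 -m pendant '[0, 0, 0, -8.5, 0.8, 0, 0, 0, -16, 0.8, 0, 0, 0, -16, 0.8]'
python3 - <<'E'
from cell import telemetry, optics
import cv2,numpy as np
print(telemetry.sense()["joints"])
f=optics.grab_frame("wrist");np.savez("w1.npz",**f);print({k:f[k] for k in f if k!="color"})
cv2.imwrite("pics/w1.png",cv2.resize(f["color"][...,::-1],(800,600),interpolation=cv2.INTER_CUBIC))
f=optics.grab_frame("top");np.savez("top1.npz",**f)
E
```

```text
clock: 1.7
ee_pos: [0.432, -0.2178, 0.2093]
eef_rot: [[-0.899, 0.438, -0.001], [0.438, 0.899, 0.0], [0.001, 0.0, -1.0]]
force: [-1.1, -0.4, -0.6]
finger_gap: 1.004
finger_force: 0.0
clock: 2.5
ee_pos: [0.432, -0.2178, 0.2094]
eef_rot: [[-0.743, -0.669, -0.0], [-0.669, 0.743, 0.0], [0.0, 0.001, -1.0]]
force: [0.6, -0.2, 0.0]
finger_gap: 0.997
finger_force: 0.0
clock: 2.8
ee_pos: [0.4321, -0.2179, 0.2094]
eef_rot: [[-0.534, -0.846, -0.0], [-0.846, 0.534, 0.0], [-0.0, 0.001, -1.0]]
force: [0.0, -0.2, 0.1]
finger_gap: 0.797
finger_force: 0.0
[-4.22915352e+01 -1.43675319e+01 -1.38846719e+01  9.05132011e+01
 -2.34867521e-03 -1.00047567e+02]
{'fx': 297.3186396354542, 'fy': 297.3186396354542, 'cx': 253.9106449009036, 'cy': 192.07936649380173, 'rvec': array([-0.83808328, -2.89837361, -0.47436452]), 'tvec': array([ 0.48254126, -0.08510715,  0.36651822])}
```

View pics/w1.png

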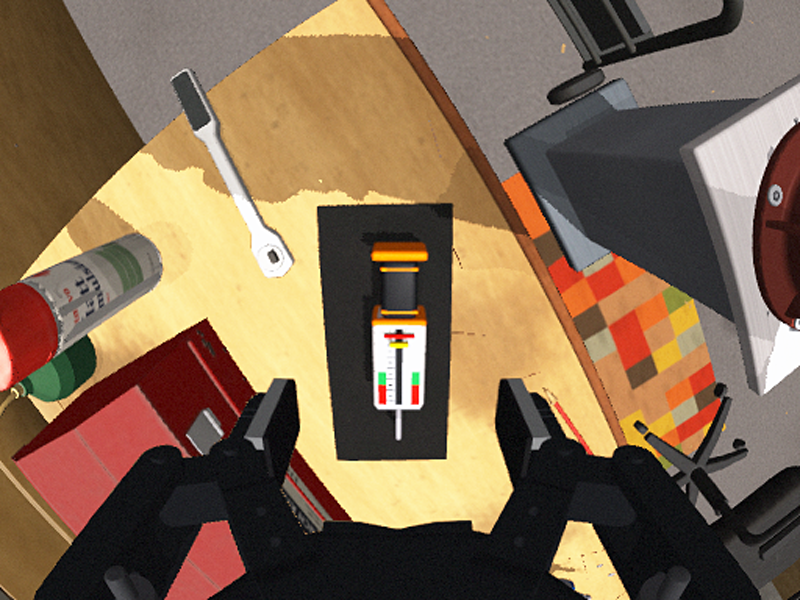

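The wrist view shows the balance along the mat: grip centre about (400,285), housing front corners (374,410) and (421,408), and hook tip (398,438). Mat corners are at (318,206), (453,204), (447,459) and (338,460).

```bash
cat >> h.py <<'E'
def wray(f,uv,z):
    uv=np.atleast_2d(uv).astype(float);f={k:f[k] for k in f}
    p=cv2.fisheye.undistortPoints(uv[:,None],np.array([[f["fx"],0,f["cx"]],[0,f["fy"],f["cy"]],[0,0,1.]]),np.zeros(4))[:,0]
    return ray(dict(fx=1,fy=1,cx=0,cy=0,rvec=f["rvec"],tvec=f["tvec"]),p,z)
E
python3 - <<'E'
from h import *
w=np.load("w1.npz");g=lambda p:(np.array(p)+.5)*.64-.5
m=wray(w,g([(338,460),(447,459),(453,204),(318,206)]),[.003]*4)[:,:2]
print("mat?",[np.linalg.norm(m[i]-m[i-1]) for i in range(4)])
L=np.array([[.125,-.055],[.125,.055],[-.125,.055],[-.125,-.055]])
print(fit(m,L))
b=wray(w,g([(374,410),(421,408),(372,244),(429,244),(398,440),(400,285)]),[.041,.041,.04,.04,.033,.04])[:,:2]
print(b);print("housing w",np.linalg.norm(b[0]-b[1]),"flange w",np.linalg.norm(b[2]-b[3]))
ax=b[:2].mean(0)-b[2:4].mean(0);print("len",np.linalg.norm(ax),"yaw",np.degrees(np.arctan2(ax[1],ax[0])))
print(fit(b[[0,1,2,3]],np.array([[.048,-.018],[.048,.018],[-.086,-.021],[-.086,.021]])))
E
```

```text
mat? [np.float64(0.24880614734491394), np.float64(0.10904928185660706), np.float64(0.24862705583680447), np.float64(0.1084547025089968)]
(array([ 0.4844506 , -0.14951477]), np.float64(58.8030424399236), np.float64(0.0013072016536541664))
[[ 0.51652933 -0.12184347]
 [ 0.48224306 -0.10250291]
 [ 0.4410327  -0.23974374]
 [ 0.40573834 -0.21749627]
 [ 0.51915708 -0.07986658]
 [ 0.44039303 -0.20225513]]
housing w 0.03936503032921376 flange w 0.04172100135264611
len 0.1390538154302478 yaw 56.86895143675795
(array([ 0.47172344, -0.154455  ]), np.float64(57.037963860449345), np.float64(0.0035873349230250984))
```

```bash
python3 -m pendant '[-0.02, 0.001, 0.03, 0.5, 0.8, -0.02, 0.001, 0.07, 0.5, 0.8, -0.02, 0.001, 0.11, 0.5, 0.8, -0.02, 0.001, 0.15, 0.5, 0.8, -0.02, 0.001, 0.18, 0.5, 0.8, -0.02, 0.001, 0.195, 0.5, 0.8, -0.02, 0.001, 0.202, 0.5, 0.8, -0.02, 0.001, 0.202, 0.5, 0.8]' 80
python3 -m pendant '[0, 0, 0, 0, 0, 0, 0, 0, 0, 0, 0, 0, 0, 0, 0, 0, 0, 0, 0, 0, 0, 0, 0, 0, 0, 0, 0, 0, 0, 0]' 80
```

```text
clock: 3.7
ee_pos: [0.4421, -0.2006, 0.0079]
eef_rot: [[-0.543, -0.839, -0.0], [-0.839, 0.543, 0.0], [0.0, 0.0, -1.0]]
force: [-1.3, 0.4, -0.3]
finger_gap: 0.796
finger_force: 0.0
clock: 4.3
ee_pos: [0.4429, -0.2013, 0.0094]
eef_rot: [[-0.542, -0.84, 0.002], [-0.84, 0.542, -0.002], [0.0, -0.002, -1.0]]
force: [-0.7, 0.9, 8.0]
finger_gap: 0.3
finger_force: 79.5
```

```bash
python3 -m pendant '[0, 0, -0.01, 0, 0, 0, 0, -0.03, 0, 0, 0, 0, -0.06, 0, 0, 0, 0, -0.09, 0, 0, -0.01, 0.01, -0.12, 0, 0, -0.03, 0.02, -0.15, 0, 0, -0.055, 0.04, -0.175, 2, 0, -0.085, 0.06, -0.185, 4, 0]'
python3 -m pendant '[-0.03, 0.02, 0, 3, 0, -0.06, 0.04, 0, 6, 0, -0.09, 0.06, 0, 9, 0, -0.12, 0.08, 0, 12, 0, -0.15, 0.105, 0, 15, 0, -0.18, 0.13, 0, 17, 0, -0.21, 0.15, 0, 19, 0, -0.235, 0.17, 0, 21, 0]'
python3 -m pendant '[-0.014, 0.016, 0, 0, 0, -0.014, 0.016, 0, 0, 0, -0.014, 0.016, 0, 0, 0]'
python3 - <<'E'
from cell import telemetry, optics
import cv2,numpy as np
print(telemetry.sense()["joints"])
f=optics.grab_frame("wrist");np.savez("w2.npz",**f)
cv2.imwrite("pics/w2.png",cv2.resize(f["color"][...,::-1],(800,600),interpolation=cv2.INTER_CUBIC))
E
```

```text
clock: 5.1
ee_pos: [0.4383, -0.0965, 0.196]
eef_rot: [[-0.602, -0.798, 0.003], [-0.798, 0.602, -0.002], [-0.0, -0.004, -1.0]]
force: [0.9, 0.5, -2.0]
finger_gap: 0.295
finger_force: 79.2
clock: 5.9
ee_pos: [0.4423, 0.1952, 0.1932]
eef_rot: [[-0.847, -0.531, 0.0], [-0.531, 0.847, 0.0], [-0.0, -0.0, -1.0]]
force: [0.5, -0.2, -2.8]
finger_gap: 0.301
finger_force: 79.2
clock: 6.2
ee_pos: [0.4457, 0.2145, 0.1929]
eef_rot: [[-0.846, -0.533, -0.0], [-0.533, 0.846, -0.0], [0.001, -0.0, -1.0]]
force: [0.9, -0.4, -2.6]
finger_gap: 0.298
finger_force: 79.3
[ 1.05232365e+01 -1.26620203e+01 -1.41412065e+01  8.85489159e+01
 -2.17343562e-02 -2.16884261e+01]
```

View pics/w2.png

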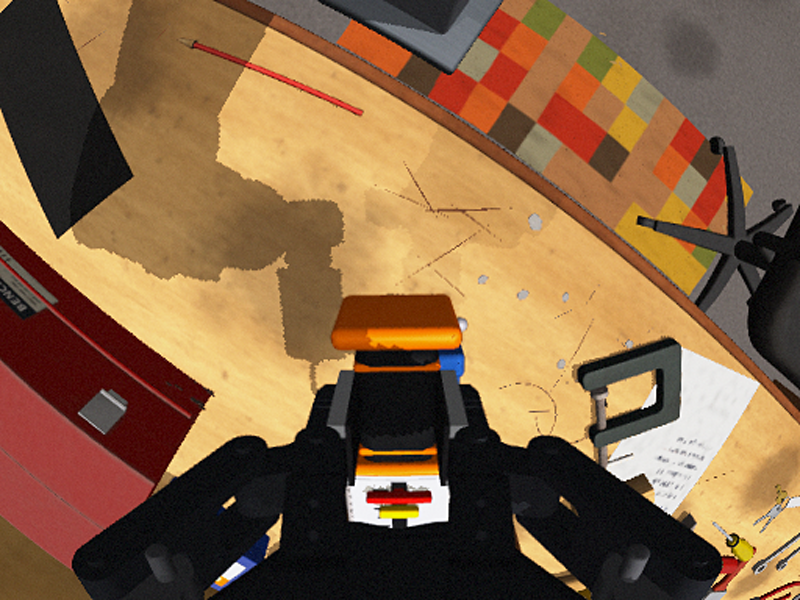

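The wrist camera looks backward, so it shows the held balance and its pointer at (398,497) but not the handle. I'll check the scene and top views around the hook and handle.

Run:
```python
from cell import optics
import cv2,numpy as np
o=[]
for n,(x0,x1,y0,y1) in(("top",(130,240,110,220)),("scene",(150,280,150,280))):
    f=optics.grab_frame(n);np.savez(n+"2.npz",**f)
    o.append(cv2.resize(f["color"][y0:y1,x0:x1,::-1],(399,399),interpolation=cv2.INTER_CUBIC))
cv2.imwrite("pics/c2.png",np.hstack(o))
```

```text
(no output)
```

View pics/c2.png

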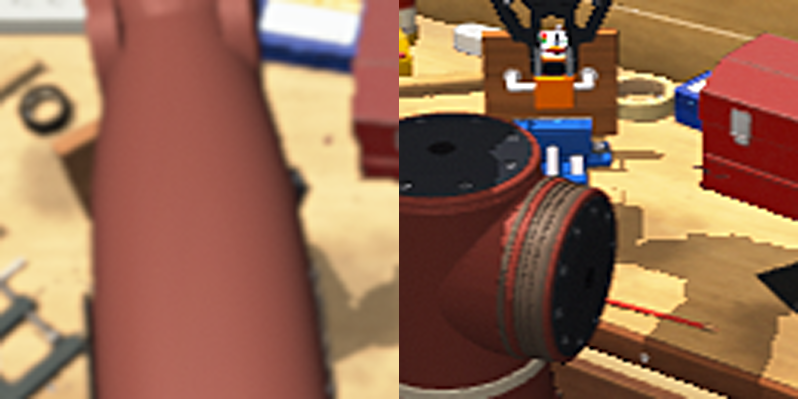

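The scene view looks nearly along the vise axis. The front's top corners are at (484,33) and (618,32), and the handle ends at about (508,86) and (596,83). I'll fit the vise pose from both views.

Run:
```python
from h import *
T=lambda p:(np.array(p)-[410,0])/5+[140-.4,120-.4]
C=lambda p:(np.array(p)+.5-[399,0])/3.069+[150-.5,150-.5]
s=np.load("scene2.npz");t=np.load("top0.npz")
obs=[(t,T([(524,213),(644,149),(439,160),(652,63),(640,38)]),np.array([[-34,48,115],[-34,-48,115],[0,85,172],[0,-85,172],[18,-85,172]])/1e3),
(s,C([(484,33),(618,32)]),np.array([[0,85,172],[0,-85,172]])/1e3)]
def res(q):
    o=[]
    for f,uv,L in obs:
        c,n=np.cos(q[2]),np.sin(q[2]);P=L@np.array([[c,n,0],[-n,c,0],[0,0,1]])+[q[0],q[1],0]
        K=np.array([[f["fx"],0,f["cx"]],[0,f["fy"],f["cy"]],[0,0,1]])
        o.append(cv2.projectPoints(P,np.ravel(f["rvec"]),np.ravel(f["tvec"]),K,None)[0][:,0]-uv)
    return np.vstack(o).ravel()
r=least_squares(res,[.62,.345,.56],loss="soft_l1");q=r.x
print(q[:2],np.degrees(q[2]),res(q).reshape(-1,2).round(2))
a=np.array([np.cos(q[2]),np.sin(q[2])]);print("handle",q[:2]-.034*a)
f=s;K=np.array([[f["fx"],0,f["cx"]],[0,f["fy"],f["cy"]],[0,0,1]])
P=np.array([[*(q[:2]-.034*a+k*np.array([-a[1],a[0]])),.115] for k in(.048,-.048,0)])
print("bar in c2:",(cv2.projectPoints(P,np.ravel(f["rvec"]),np.ravel(f["tvec"]),K,None)[0][:,0]-149.5)*3.069-.5+[399,0])
```

```text
[0.62137772 0.34388137] 32.42356929792829 [[-0.2  -0.13]
 [-0.43  0.59]
 [-0.19  0.29]
 [ 0.53 -1.89]
 [ 0.62 -0.54]
 [-0.92  0.36]
 [ 0.16  0.7 ]]
handle [0.59267806 0.32565145]
bar in c2: [[511.1979973   87.35226449]
 [588.89078945  87.21255573]
 [550.10331377  87.28230416]]
```

```bash
python3 -m pendant '[-0.005, 0.004, 0, 0, 0, -0.02, 0.01, 0, 0, 0, -0.035, 0.0153, 0, -0.2, 0, -0.05, 0.0153, 0.01, -0.2, 0, -0.0587, 0.0153, 0.025, -0.2, 0, -0.0587, 0.0153, 0.038, -0.2, 0, -0.0587, 0.0153, 0.043, -0.2, 0, -0.0587, 0.0153, 0.043, -0.2, 0]'
python3 - <<'E'
from cell import optics,telemetry
from h import *
f=optics.grab_frame("scene");np.savez("scene3.npz",**f)
a=f["color"][135:200,170:235,::-1]
f2=optics.grab_frame("top");b=f2["color"][110:175,160:225,::-1]
cv2.imwrite("pics/c3.png",np.hstack([cv2.resize(x,(400,400),interpolation=cv2.INTER_CUBIC) for x in(a,b)]))
s=telemetry.sense();print(s["ee_pos"],s["eef_rot"][:,0],s["force"])
E
```

```text
clock: 7.15
ee_pos: [0.4864, 0.258, 0.1483]
eef_rot: [[-0.845, -0.535, -0.002], [-0.535, 0.845, -0.001], [0.002, 0.001, -1.0]]
force: [0.1, -0.7, -1.8]
finger_gap: 0.301
finger_force: 79.2
[0.48737852 0.25832626 0.15001126] [-8.44984341e-01 -5.34791017e-01 -1.77998493e-04] [-0.2640471  -0.41693178 -2.24062671]
```

View pics/c3.png

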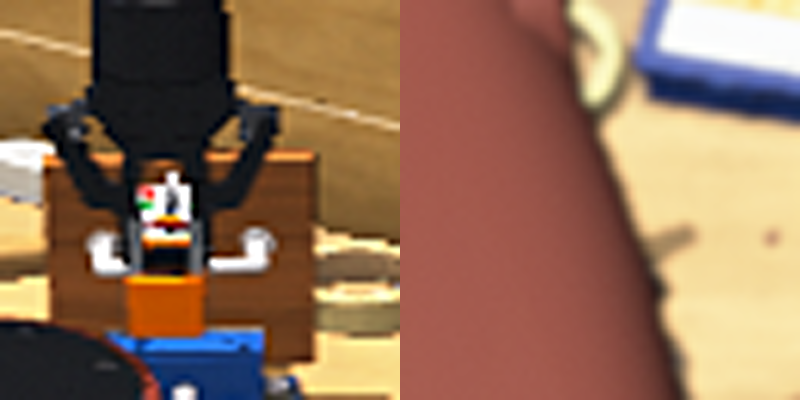

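The scene crop shows the hook crown at (172,180) above the bar, and handle ends at (105,262) and (257,262). Comparing this with the predicted positions:

Run:
```python
from h import *
f=np.load("scene3.npz");K=np.array([[f["fx"],0,f["cx"]],[0,f["fy"],f["cy"]],[0,0,1]])
a=np.array([.845,.5348,0]);t=np.array([.4874,.2583,.150])
P=np.array([t+.129*a+[0,0,.0136+.013],t-.031*a+[0,0,.0126],[.5927,.3257,.115],t+.129*a+[0,.0,.0266]+.01*np.array([-a[1],a[0],0])])
print((cv2.projectPoints(P,np.ravel(f["rvec"]),np.ravel(f["tvec"]),K,None)[0][:,0]+.5-[170,135])*6.154-.5)
```

```text
[[178.94212374 173.45216678]
 [166.84945051 308.48146604]
 [180.37267078 267.80186146]
 [162.47550894 173.44092885]]
```

```bash
python3 -m pendant '[0, -0.002, 0.01, 0, 0, 0, -0.002, 0.02, 0, 0, 0, -0.002, 0.03, 0, 0, 0, -0.002, 0.037, 0, 0, 0, -0.002, 0.043, 0, 0, 0, -0.002, 0.047, 0, 0, 0, -0.002, 0.0486, 0, 0, 0, -0.002, 0.0486, 0, 0]'
```

```text
clock: 8.05
ee_pos: [0.4886, 0.2569, 0.101]
eef_rot: [[-0.845, -0.535, -0.0], [-0.535, 0.845, -0.0], [0.0, -0.0, -1.0]]
force: [0.1, -0.7, -3.1]
finger_gap: 0.294
finger_force: 79.3
```

```bash
python3 -m pendant '[0.003, 0, 0, 0, 0, 0.006, 0, 0, 0, 0, 0.009, 0, 0, 0, 0, 0.012, 0, 0, 0, 0, 0.015, 0, 0, 0, 0, 0.018, 0, 0, 0, 0, 0.02, 0, 0, 0, 0, 0.02, 0, 0, 0, 0]'
```

```text
clock: 8.85
ee_pos: [0.4719, 0.2462, 0.1013]
eef_rot: [[-0.845, -0.535, 0.001], [-0.535, 0.845, 0.0], [-0.001, -0.0, -1.0]]
force: [3.2, 1.7, -2.5]
finger_gap: 0.298
finger_force: 79.2
```

```bash
python3 -m pendant '[0.003, 0, 0, 0, 0, 0.006, 0, 0, 0, 0, 0.009, 0, 0, 0, 0, 0.012, 0, 0, 0, 0, 0.015, 0, 0, 0, 0, 0.018, 0, 0, 0, 0, 0.02, 0, 0, 0, 0, 0.021, 0, 0, 0, 0]'
python3 -m pendant '[0, 0, 0, 0, 0]'
python3 - <<'E'
from cell import optics,telemetry
from h import *
f=optics.grab_frame("scene");a=f["color"][145:190,175:220,::-1]
F=[]
for i in range(3):
    w=optics.grab_frame("wrist");s=telemetry.sense();F.append(s["force"]@[.845,.535,0])
b=w["color"][270:384,200:314,::-1]
cv2.imwrite("pics/c4.png",np.hstack([cv2.resize(x,(400,400),interpolation=cv2.INTER_CUBIC) for x in(a,b)]))
print(F,s["ee_pos"],s["clock"])
E
```

```text
clock: 9.65
ee_pos: [0.4551, 0.2353, 0.1017]
eef_rot: [[-0.845, -0.535, 0.003], [-0.535, 0.845, 0.001], [-0.003, -0.0, -1.0]]
force: [8.6, 5.5, -3.9]
finger_gap: 0.305
finger_force: 79.1
clock: 9.75
ee_pos: [0.4551, 0.2354, 0.1017]
eef_rot: [[-0.845, -0.535, 0.003], [-0.535, 0.845, 0.001], [-0.003, -0.0, -1.0]]
force: [8.1, 4.6, -3.3]
finger_gap: 0.301
finger_force: 79.1
[np.float64(9.082204160489598), np.float64(8.958288415259815), np.float64(9.419512498563753)] [0.45514355 0.23538543 0.10162129] 9.95
```

View pics/c4.png

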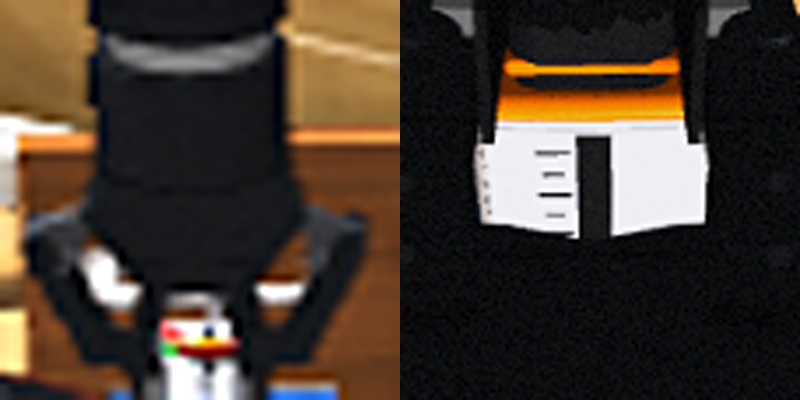

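The pointer (203,350) is just at the start of the green (168,350), and the force reads about 9.4 N. Another 7 mm puts it mid-band.

```bash
python3 -m pendant '[0.0015, 0, 0, 0, 0, 0.003, 0, 0, 0, 0, 0.0045, 0, 0, 0, 0, 0.006, 0, 0, 0, 0, 0.007, 0, 0, 0, 0, 0.007, 0, 0, 0, 0, 0.007, 0, 0, 0, 0]'
python3 - <<'E'
from cell import optics,telemetry
from h import *
f=optics.grab_frame("scene");a=f["color"][180:205,180:215,::-1]
a=f["color"][160:195,180:215,::-1]
F=[]
for i in range(5):
    optics.grab_frame("wrist");s=telemetry.sense();F.append(s["force"]@[.845,.535,0])
cv2.imwrite("pics/c5.png",cv2.resize(a,(500,500),interpolation=cv2.INTER_CUBIC))
print(np.mean(F),s["ee_pos"],s["clock"])
E
```

```text
clock: 10.65
ee_pos: [0.4497, 0.2318, 0.1018]
eef_rot: [[-0.845, -0.535, 0.004], [-0.535, 0.845, 0.002], [-0.004, -0.001, -1.0]]
force: [9.8, 5.4, -4.2]
finger_gap: 0.3
finger_force: 79.1
10.686108120188575 [0.44966564 0.23181353 0.10182226] 10.95
```

View pics/c5.png

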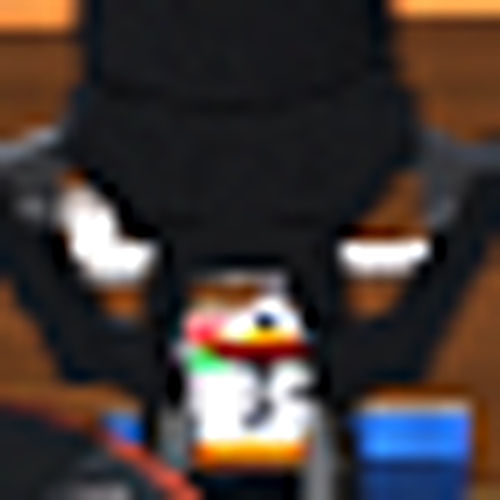

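The pointer (260,350) stands in the green patch (210,357), and the pull of about 11 N agrees with that. Holding here.

```bash
for i in 1 2 3; do python3 -m pendant '[0, 0, 0, 0, 0, 0, 0, 0, 0, 0, 0, 0, 0, 0, 0, 0, 0, 0, 0, 0, 0, 0, 0, 0, 0, 0, 0, 0, 0, 0, 0, 0, 0, 0, 0, 0, 0, 0, 0, 0]' | grep -E 'clock|force:'; done
python3 -m pendant '[-0.005, 0, 0, 0, 0, -0.01, 0, 0, 0, 0, -0.015, 0, 0, 0, 0, -0.02, 0, 0, 0, 0, -0.025, 0, 0, 0, 0, -0.03, 0, 0, 0, 0, -0.035, 0, 0, 0, 0, -0.039, 0, 0, 0, 0]'
python3 -m pendant '[-0.004, 0, 0, 0, 0, -0.008, 0, 0, 0, 0, -0.008, 0, 0, 0, 0, -0.008, 0, 0, 0, 0]'
```

```text
clock: 11.75
force: [8.5, 5.3, -3.9]
finger_force: 79.1
clock: 12.55
force: [9.5, 6.0, -3.8]
finger_force: 79.1
clock: 13.35
force: [9.3, 4.8, -4.2]
finger_force: 79.1
clock: 14.15
ee_pos: [0.4808, 0.252, 0.1008]
eef_rot: [[-0.845, -0.535, -0.001], [-0.535, 0.845, -0.001], [0.001, 0.0, -1.0]]
force: [1.0, 0.6, -2.8]
finger_gap: 0.295
finger_force: 79.2
clock: 14.55
ee_pos: [0.4876, 0.2563, 0.1009]
eef_rot: [[-0.845, -0.535, -0.0], [-0.535, 0.845, -0.0], [0.001, 0.0, -1.0]]
force: [-0.9, 0.4, -2.6]
finger_gap: 0.302
finger_force: 79.2
```

```bash
python3 -m pendant '[0, 0, -0.008, 0, 0, 0, 0, -0.02, 0, 0, 0, 0, -0.035, 0, 0, 0, 0, -0.05, 0, 0, 0, 0, -0.065, 0, 0, 0, 0, -0.08, 0, 0, 0.015, 0, -0.09, 0, 0, 0.04, 0, -0.095, 0, 0]'
python3 -m pendant '[0.02, -0.02, 0, -1, 0, 0.04, -0.045, 0, -3, 0, 0.06, -0.07, 0, -6, 0, 0.08, -0.1, 0, -9, 0, 0.1, -0.13, 0, -12, 0, 0.12, -0.16, 0, -15, 0, 0.14, -0.19, 0, -18, 0, 0.16, -0.22, 0, -21, 0]'
python3 -m pendant '[0, 0, 0, 0, 0, 0, 0, 0, 0, 0]'
```

```text
clock: 15.35
ee_pos: [0.4547, 0.2351, 0.1979]
eef_rot: [[-0.845, -0.535, 0.002], [-0.535, 0.845, 0.0], [-0.002, -0.001, -1.0]]
force: [0.3, 0.0, -1.6]
finger_gap: 0.304
finger_force: 79.3
clock: 16.15
ee_pos: [0.4365, -0.038, 0.1973]
eef_rot: [[-0.595, -0.804, 0.001], [-0.804, 0.595, -0.001], [-0.0, -0.001, -1.0]]
force: [1.5, 0.5, -2.6]
finger_gap: 0.299
finger_force: 79.2
clock: 16.35
ee_pos: [0.4366, -0.0372, 0.1969]
eef_rot: [[-0.599, -0.801, 0.001], [-0.801, 0.599, -0.0], [-0.0, -0.001, -1.0]]
force: [-0.8, 1.2, -3.2]
finger_gap: 0.298
finger_force: 79.4
```

```bash
python3 -m pendant '[0.015, -0.015, 0.01, -1, 0, 0.04, -0.038, 0.03, -2.5, 0, 0.065, -0.061, 0.055, -4, 0, 0.09, -0.084, 0.08, -5.6, 0, 0.108, -0.103, 0.105, -5.6, 0, 0.1161, -0.1111, 0.125, -5.6, 0, 0.1161, -0.1111, 0.145, -5.6, 0, 0.1161, -0.1111, 0.158, -5.6, 0]'
python3 -m pendant '[0, 0, 0.01, 0, 0, 0, 0, 0.018, 0, 0, 0, 0, 0.024, 0, 0, 0, 0, 0.026, 0, 0, 0, 0, 0.027, 0, 0, 0, 0, 0.027, 0, 0]'
```

```text
clock: 17.15
ee_pos: [0.4562, -0.1948, 0.0369]
eef_rot: [[-0.515, -0.857, -0.001], [-0.857, 0.515, 0.001], [-0.0, 0.002, -1.0]]
force: [-0.1, -0.5, -2.6]
finger_gap: 0.3
finger_force: 79.4
clock: 17.75
ee_pos: [0.4566, -0.1962, 0.0115]
eef_rot: [[-0.516, -0.857, 0.0], [-0.857, 0.516, -0.0], [0.0, -0.001, -1.0]]
force: [0.1, 0.1, -3.1]
finger_gap: 0.296
finger_force: 79.4
```

Still hanging free, at 2 mm above the earlier height. I'll lower it the last bit.

```bash
python3 -m pendant '[0, 0, 0.001, 0, 0, 0, 0, 0.002, 0, 0, 0, 0, 0.002, 0, 0, 0, 0, 0.002, 0, 0]'
```

```text
clock: 18.15
ee_pos: [0.4566, -0.1963, 0.0095]
eef_rot: [[-0.516, -0.857, 0.001], [-0.857, 0.516, -0.001], [0.0, -0.001, -1.0]]
force: [-0.3, -0.4, -0.0]
finger_gap: 0.301
finger_force: 79.7
```

```bash
python3 -m pendant '[0, 0, 0, 0, 0.4, 0, 0, 0, 0, 0.5, 0, 0, 0, 0, 0.7, 0, 0, 0, 0, 0.8, 0, 0, -0.02, 0, 0.8, 0, 0, -0.06, 0, 0.8, 0, 0, -0.1, 0, 0.8, 0.02, 0, -0.15, 0, 0.8]'
python3 -m pendant '[0.01, 0, -0.05, 0, 0.8, 0.01, 0, -0.05, 0, 0.8, 0.01, 0, -0.05, 0, 0.8]'
python3 - <<'E'
from cell import optics
from h import *
w=optics.grab_frame("wrist");np.savez("w6.npz",**w)
t=optics.grab_frame("scene");np.savez("s6.npz",**t)
a=cv2.resize(w["color"][95:345,150:350,::-1],(400,500),interpolation=cv2.INTER_CUBIC);b=cv2.resize(t["color"][135:285,180:330,::-1],(400,400),interpolation=cv2.INTER_CUBIC)
o=np.zeros((500,800,3),np.uint8);o[:,:400]=a;o[:400,400:]=b;cv2.imwrite("pics/c6.png",o)
E
```

```text
clock: 18.95
ee_pos: [0.4466, -0.2105, 0.1563]
eef_rot: [[-0.514, -0.858, -0.001], [-0.858, 0.514, 0.001], [-0.001, 0.001, -1.0]]
force: [1.5, -0.6, -0.3]
finger_gap: 0.804
finger_force: 0.0
clock: 19.25
ee_pos: [0.4422, -0.2213, 0.2069]
eef_rot: [[-0.516, -0.856, 0.002], [-0.856, 0.516, -0.002], [0.001, -0.003, -1.0]]
force: [1.1, -0.2, -0.6]
finger_gap: 0.802
finger_force: 0.0
```

View pics/c6.png

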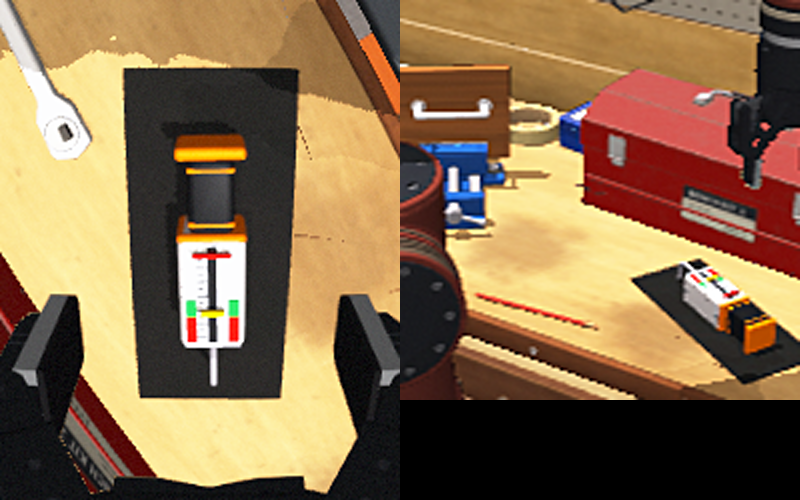

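The wrist crop shows the balance upright on the mat, with the yellow marker (213,313) beside the green (191,308) and the pointer back at zero. The handle is still on in the scene view. Checking placement numerically:

Run:
```python
from h import *
w=np.load("w6.npz");g=lambda p:(np.array(p)+.5)/2-.5+[150,95]
m=wray(w,g([(140,397),(281,398),(298,69),(124,69)]),[.003]*4)[:,:2]
L=np.array([[.125,-.055],[.125,.055],[-.125,.055],[-.125,-.055]]);c,y,e=fit(m,L);print("mat",c,y,e)
a=np.array([np.cos(np.radians(y)),np.sin(np.radians(y))]);n=np.array([-a[1],a[0]])
# housing front corners, flange rear-top corners, green start/end, red start, marker, pointer, grip
pts=[(182,348),(244,347),(176,137),(246,137),(191,300),(191,317),(213,313),(211,256),(213,380)]
b=wray(w,g(pts),[.041]*4+[.041]*2+[.044]*2+[.033])[:,:2]-c
print((np.c_[b@a,b@n]*1e3).round(1))
im=w["color"][240:262,244:268].astype(int)
for r in range(240,258): print(r,w["color"][r,[245,246,256,257,266,267]].tolist())
```

```text
mat [ 0.48488822 -0.15013142] 58.89372987383165 0.0011950868911550505
[[ 51.9 -18.9]
 [ 51.1  21.8]
 [-89.  -20.1]
 [-89.1  19.7]
 [ 15.5 -12.6]
 [ 28.  -12.7]
 [ 23.2   1.3]
 [-16.4  -0.1]
 [ 84.1   1.6]]
240 [[253, 253, 254], [253, 253, 254], [51, 50, 53], [40, 39, 40], [253, 253, 254], [253, 253, 254]]
241 [[253, 253, 254], [253, 253, 254], [50, 53, 50], [42, 40, 40], [253, 253, 254], [253, 253, 254]]
242 [[253, 253, 254], [253, 253, 254], [52, 49, 53], [42, 41, 43], [253, 253, 254], [253, 253, 254]]
243 [[255, 254, 255], [255, 254, 255], [51, 52, 54], [38, 39, 42], [255, 254, 255], [255, 254, 255]]
244 [[255, 255, 255], [255, 255, 255], [52, 52, 53], [40, 40, 44], [255, 255, 255], [255, 255, 255]]
245 [[103, 219, 141], [101, 223, 141], [53, 54, 55], [38, 36, 40], [21, 206, 74], [20, 206, 76]]
246 [[38, 239, 103], [38, 239, 105], [49, 49, 49], [40, 40, 41], [52, 241, 111], [49, 241, 112]]
247 [[50, 240, 114], [41, 237, 100], [49, 50, 55], [35, 35, 40], [52, 240, 110], [54, 240, 113]]
248 [[48, 238, 107], [42, 238, 110], [9, 14, 17], [30, 32, 38], [52, 240, 115], [53, 239, 111]]
24
[... 160 characters left out ...]
, [49, 240, 114], [48, 239, 111]]
251 [[45, 238, 111], [49, 239, 111], [255, 248, 0], [255, 248, 0], [44, 240, 114], [44, 240, 112]]
252 [[28, 242, 109], [27, 243, 113], [255, 255, 0], [255, 255, 0], [66, 240, 111], [68, 239, 109]]
253 [[201, 229, 94], [202, 230, 96], [255, 255, 0], [255, 255, 0], [226, 178, 76], [228, 178, 77]]
254 [[255, 13, 12], [255, 11, 6], [32, 33, 57], [21, 20, 46], [255, 18, 14], [255, 18, 15]]
255 [[255, 30, 22], [255, 25, 19], [44, 46, 53], [33, 31, 40], [254, 33, 23], [254, 34, 21]]
256 [[254, 32, 18], [254, 34, 17], [44, 45, 48], [36, 36, 38], [253, 30, 19], [254, 36, 25]]
257 [[254, 33, 15], [254, 27, 17], [48, 46, 49], [39, 35, 40], [253, 31, 9], [254, 33, 21]]
```

```bash
python3 -c "
from cell import robot;print(robot.close_job())"
```

```text
the job is handed in; nothing more can be done
None
```

The glued handle held: I pulled it at about 11 N with the pointer in the green for roughly 2.5 seconds, then laid the balance back upright on the middle of its mat with the yellow marker in the green at about 40 mm, kept well away from the clamp and ratchet, and handed the job in at about 19 s.

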